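# Slide a carving blank along the rail into the corner pocket

### The arm

A 6-joint arm with a two-finger parallel gripper is mounted at the origin on the work surface. World frame = base frame: x ahead of the robot, y to its left, z up, the work surface at z = 0. Lengths are in m, angles in rad, forces in N, time in s.
With the tool pointing down it reaches from about 0.3 to 0.875 m from the base axis. Payload 6.4 kg.
Tool frame: the origin (TCP) lies midway between the tips of the shut fingers; the grasp point (between the pads) lies 19 mm behind it; x points along the fingers, y is the direction in which the jaws open and shut, and the axes are right-handed (so a half turn about x gives the same grasp; the last joint's range is limited). The gripper opens to 85 mm and grips with 20 to 120 N. Pads are 22 mm wide; open, the fingers measure 114 mm over their backs; the gripper's body (76 mm by 85 mm) begins 54 mm behind the grasp point. The pads swing forward as they close: fully open they stand 13 mm farther back than shut.
Start: joints at [-1.347, 0.181, 1.607, -0, 1.354, -0.206], TCP at [0.24, -0.523, 0.231] pointing down, gripper open.
Joint ranges: [-2.99, 2.99], [-0.89, 2.07], [0.3, 2.58], [-1.14, 4.28], [0, 2.63], [-3.12, 3.12]. Speed limits (rad/s): [2.57, 2.57, 3.01, 3.14, 3.14, 3.14].

### API

Orientations are given as a unit quaternion [w, x, y, z].
In Python, from bench import ctrl gives the robot as it stands.
- The arm moves only by the tool step_arm, never from a script. Its argument "motion" is a list of rows, each a list of 7 numbers: the shift along the tool's x, y, z in mm, then the turn, a rotation vector about the tool's x, y, z in degrees, then the closure in counts, from 0 (fully open) to 255 (shut). In form: [[tx, ty, tz, rx, ry, rz, hand], ...]. A call has 1 to 10 rows; each row is the pose to reach, as a shift and turn from the pose commanded when the call began, along the tool's axes at that moment; what a row does not reach only later rows make up. A row lasts 1/8 s, in which the tool goes at most 62.5 mm and 10.7 degrees, less where a joint would pass 70% of its speed; a pose out of reach is approached as far as the arm can. A call with a gripper value outside its range is refused whole. The fingers move at their own pace and stop on an object; the grip force is fixed at half the most. Time passes only in rows, so rows that repeat a pose let the fingers close. It gives the time, the measured TCP pose, the force and the opening at its end, in the units of the state.
- ctrl.get_obs(): the state, without advancing time (a new reading comes with each control period).
- ctrl.camera(name): name is "scene" or "top" or "wrist"; returns (picture, depth): 400x640x3 uint8, red, green, blue; 400x640 float32, m along the optical axis (not along the pixel's ray), 0 where there is no reading.
- ctrl.camera_info(name): a dict with "fx", "fy", "cx", "cy" (pixels), "T" (4x4, takes a point from camera to world coordinates); the wrist camera has in their place "hand_eye" (4x4, takes a point from camera to tool coordinates, whose origin is the TCP and whose axes are the tool frame's). Camera axes: x right, y down, z forward; pixel columns grow to the right and rows downward; lengths in m; the calibration is good to about 2 mm. The wrist camera is an equidistant fisheye: a pixel r from the principal point sees the ray r / f radians off the axis. A picture is of the moment at which its call begins: read the wrist's pose just before it. camera_info takes no time and is no camera call.
- ctrl.hand_in(): hands the job in, once; it reports no verdict.
The state is a dict: "time_s": time; "q": joint angles; "dq": joint speeds; "joint_efforts": joint torques, N m; "eef_pos": TCP position; "eef_rot": TCP orientation; "wrist_force": force on the tool from outside, world axes, zero at the start; "torque": the same for the moment, N m; "opening": opening from 0.0 (shut) to 1.0 (fully open).
Only numpy, scipy, OpenCV 4.12 (cv2) and the standard library are available. Lean on these libraries where they do the work, as an engineer would, in place of code of your own. Each camera call takes 0.05 s, during which the arm holds its last target. There are 200 camera calls.

### The job

Using only your fingertips, push the loose rectangular wood blank on the carving board against the long rail until its long side lies flat along it, while it is still clear of the corner pocket; then push it along the rail into the pocket until its end is home against the stop. Never lift or tip the blank, and leave the round puck, mallet, tin and gouge where they are. Finish with the hand clear of everything.

Things in the scene. Friction and masses are not known exactly. Their poses are not given: they have to be found in the camera images.
- board: Fixed wooden carving board on the bench, 220 (its x) x 400 (its y) x 18 mm thick; origin at the centre of its underside, x roughly away from the robot, y along the rail towards the pocket, z up. A bare aluminium rail on its far side runs from y = -190 to +190 mm, 16 mm high above the board's top, 22 mm thick; its working face, facing the robot, is the plane x = +70 mm.
- stop: Fixed aluminium L-shaped stop with two black clamp knobs, set anywhere along the rail; with the rail it makes the corner pocket, open towards -y. Origin: inner corner of the pocket, where rail face and stop face (y = 0) meet, on the board's top; axes as the board's. Stop: x -69 to 0, y 0 to 30 mm, 16 mm high, knobs to 25 mm. A blank fully home has its centre at x -23, y -40 mm.
- keeper (a point): Centre of the mouth of the pocket, on the board's top; axes as the board's. The keeper is the stop's arm parallel to the rail: inner face 24.5 mm from here towards the robot (pocket 49 mm wide), 20 mm thick, 16 mm high, reaching from the stop face 35 mm to the mouth, with a flared lead-in 14 mm farther out. A blank fully home sticks 45 mm out of the mouth.
- blank: Loose rectangular block of pale wood, about 50 g, 46 mm (its x) x 80 mm (its y, the long side) x 24 mm high, lying flat on the carving board, turned up to 0.45 rad from the rail's direction; origin at the centre of its underside. It slides easily on the board (well under 1 N) and stays where it is left.
- puck: Bystander: round pale wood disc, 44 mm across, 20 mm high, on the carving board on the robot's side of the stop; origin at the centre of its underside.
- mallet: Bystander: wooden mallet lying on the bench past the pocket end (+y) of the board; head 70 x 120 x 60 mm high, handle 24 mm wide pointing along its +x to 225 mm from the origin; origin at the centre of the underside of the head.
- tin: Bystander: closed wax tin, 72 mm across, 45 mm high, standing on the bench past the open end (-y) of the board; origin at the centre of its underside.
- gouge: Bystander: carving gouge lying on the bench beyond the rail, roughly along it; handle 24 x 120 x 24 mm along its y (centred on the origin, which is on its underside), blade to y = +155 mm.
There are look-alikes about, which are no part of the job. What is shaped like the blank but green is not meant.

How it is judged:
On the way, in this order (a step that is already met when the one before it is completed fails the run):
1. the blank's long side lies flat against the rail (within 2.5 mm and 0.05 rad) while the blank is still clear of the pocket (x of blank in the frame of board above 0.0445 m and angle between the y axis of blank and the y axis of board, either way round below 0.05 rad and y of blank in the frame of stop below -0.078 m), for 0.2 s.
2. the blank is in the pocket, its end within 2.5 mm of the stop (y of blank in the frame of stop above -0.0425 m and x of blank in the frame of stop above -0.0265 m), for 0.2 s.
At the end, for the whole second after the job is handed in: The blank lies flat on the board in the corner pocket, at rest: its end within 2.5 mm of the stop face, its long side within 3.5 mm of the rail and parallel to it within 0.07 rad (all of step 2 and x of blank in the frame of stop below -0.02 m and angle between the y axis of blank and the y axis of board, either way round below 0.07 rad and z of blank in the frame of board below 0.021 m and angle between blank's own z axis and vertical below 0.05 rad and linear speed of blank below 0.01 m/s); the robot touches nothing.
It fails at once if the blank is lifted more than 6 mm off the board or tipped by more than 0.2 rad (z of blank in the frame of board above 0.024 m or angle between blank's own z axis and vertical above 0.2 rad).
It fails at once if the puck, mallet, tin or gouge is moved by more than 12 mm (distance of any of puck, mallet, tin, gouge from where it was at the start of the episode above 0.012 m).
It also fails if it takes over 51 s, if anything falls off the work surface, if the arm or the gripper's body presses on something with over 40 N, if the wrist force passes 120 N, or if a joint passes its speed limit or range.

## Working session

There is one attempt and no reset: what is moved stays moved. The work goes in short steps, Python scripts to look and compute and a tool call to move; the robot and the scene stay as the last step left them, time stands still between calls to the robot, and variables do not carry over. Pictures are saved under pics/ and viewed, about 8 in all and at most 12, crops included, and the job is handed in when it is done.

Besides the shell and the picture viewer there is one more tool, called after "Request:" by a JSON object that holds its "name" and its "arguments". step_arm: Moves the arm, as the interface text tells. Its arguments: {"type":"object","properties":{"motion":{"type":"array","items":{"type":"array","items":{"type":"number"}}}},"required":["motion"]}

```bash
mkdir -p pics
python3 - <<'E'
from bench import ctrl
import cv2,numpy as np
o=ctrl.get_obs();print(o['time_s'],o['eef_pos'],o['eef_rot'],o['opening'])
for n in ['top','scene']:
    im,d=ctrl.camera(n);i=ctrl.camera_info(n);print(n,i)
    cv2.imwrite(f'pics/{n}0.png',im[:,:,::-1]);np.save(f'pics/{n}0.npy',d)
E
```

```text
0.0 [ 0.23950263 -0.52213812  0.23036959] [-0.15020218 -0.69082646 -0.15143577  0.69084391] 0.9981618118081332
top {'fx': 407.6487587270215, 'fy': 407.6487587270215, 'cx': 321.9170278890935, 'cy': 199.33720375038487, 'T': array([[-0.01220299, -0.99287765,  0.11851182,  0.49359569],
       [-0.99983562,  0.0137053 ,  0.01186977,  0.00826578],
       [-0.01340947, -0.11834749, -0.99288169,  0.95288822],
       [ 0.        ,  0.        ,  0.        ,  1.        ]])}
scene {'fx': 481.9722321529845, 'fy': 481.9722321529845, 'cx': 317.88621619861647, 'cy': 202.60345454638482, 'T': array([[ 0.71014204,  0.51382469, -0.48133405,  1.12121535],
       [ 0.70395609, -0.50653292,  0.49786567, -0.52487066],
       [ 0.01200413, -0.69239338, -0.72142034,  0.83319543],
       [ 0.        ,  0.        ,  0.        ,  1.        ]])}
```

View pics/top0.png

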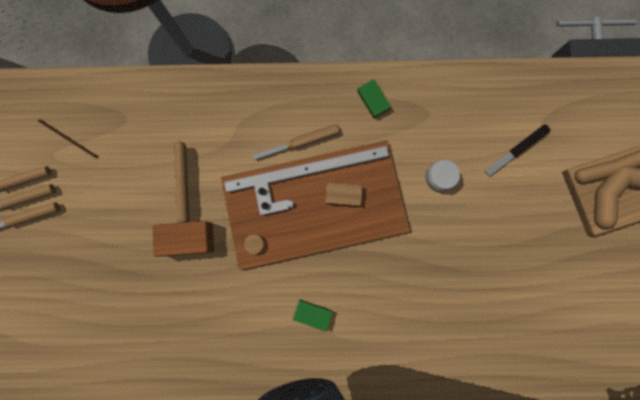

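The top view shows the board around (315,205), blank at (344,195), the stop at (270,200) with its mouth to the right, and the puck at (255,245). The green blocks are decoys. Next I'll zoom in.

```bash
cat > h.py <<'E'
import numpy as np,cv2
from bench import ctrl
def proj(i,uv,z):
    T=i['T'];uv=np.atleast_2d(uv).astype(float)
    r=np.c_[(uv[:,0]-i['cx'])/i['fx'],(uv[:,1]-i['cy'])/i['fy'],np.ones(len(uv))]@T[:3,:3].T
    return T[:3,3]+r*((z-T[2,3])/r[:,2])[:,None]
def pix(i,P):
    T=i['T'];c=(np.atleast_2d(P)-T[:3,3])@T[:3,:3]
    return c[:,:2]/c[:,2:]*i['fx']+[i['cx'],i['cy']]
E
python3 - <<'E'
from h import *
im=cv2.imread('pics/top0.png');d=np.load('pics/top0.npy');i=ctrl.camera_info('top')
c=cv2.resize(im[135:275,215:415],None,fx=4,fy=4,interpolation=cv2.INTER_CUBIC)
cv2.imwrite('pics/crop0.png',c)
v,u=np.mgrid[135:275,215:415]; z=d[135:275,215:415]
C=np.stack([(u-i['cx'])/i['fx']*z,(v-i['cy'])/i['fy']*z,z],-1)@i['T'][:3,:3].T+i['T'][:3,3]
H=C[...,2]
print(np.percentile(H,[1,10,30,50,70,90,97]))
m=((H>.036)&(H<.047)).astype(np.uint8)
n,l,s,cc=cv2.connectedComponentsWithStats(m)
for k in range(1,n):
    if s[k,4]>30:print(s[k],cc[k]+[215,135],np.median(H[l==k]),C[l==k].mean(0))
E
```

```text
[-0.00255637 -0.00037509  0.00194507  0.01743885  0.01935037  0.03356931
  0.04099341]
[110  48  37  23 720] [342.8875     193.82222222] 0.04274651880923902 [ 0.61410672 -0.02819731  0.04271105]
[42 50 10 13 61] [261.52459016 191.08196721] 0.04232525127383535 [0.62305519 0.15549872 0.04160081]
[44 65 12 11 64] [264.5625  205.46875] 0.04216855920691398 [0.59025801 0.14848085 0.04154055]
[ 29 100  19  19 278] [253.01798561 244.10791367] 0.03876915095971456 [0.50411166 0.17435906 0.03882428]
```

View pics/crop0.png

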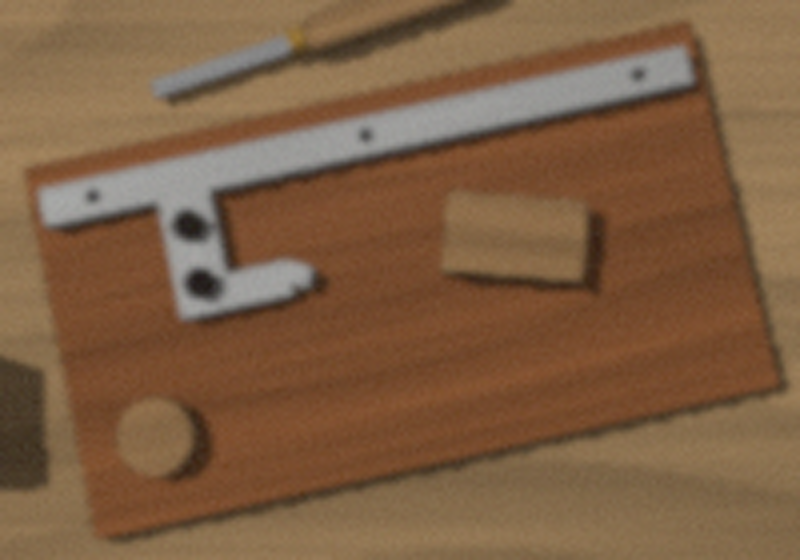

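```bash
cat >> h.py <<'E'
def board(deg,o): # 2D board pose -> to/from
    a=np.radians(deg);R=np.array([[np.cos(a),-np.sin(a)],[np.sin(a),np.cos(a)]]);return R,np.array(o)
def cloud(i,d):
    v,u=np.indices(d.shape)
    return np.stack([(u-i['cx'])/i['fx']*d,(v-i['cy'])/i['fy']*d,d],-1)@i['T'][:3,:3].T+i['T'][:3,3]
E
python3 - <<'E'
from h import *
i=ctrl.camera_info('top');f=lambda p:(np.array(p)+.5)/4-.5+[215,135]
B=proj(i,f([(690,22),(783,388),(105,538),(27,170)]),.018)[:,:2];print('board corners',B)
print('rect',cv2.minAreaRect((B*1e3).astype(np.float32)))
R=proj(i,f([(45,227),(150,204),(325,165),(500,127),(695,83)]),.034)[:,:2];print('railfront',R)
a=np.arctan2(-(R[0]-R[-1])[0],(R[0]-R[-1])[1]);print('rail angle',a)
rm,o=board(np.degrees(a),B.mean(0))
print('rail in board',(R-o)@rm)
S=proj(i,f([(217,193),(231,270),(290,258),(320,278),(183,321)]),.034)[:,:2];print('stop pts in board',(S-o)@rm)
bl=proj(i,f([(449,190),(587,202),(583,284),(443,272)]),.042)[:,:2];print('blank',bl,(bl-o)@rm)
d=np.load('pics/top0.npy');C=cloud(i,d);m=(C[...,2]>.036)&(C[...,2]<.047);m[:, :320]=0;m[:,370:]=0;m[:180]=0;m[220:]=0
print('blank depth rect',cv2.minAreaRect((C[m][:,:2]*1e3).astype(np.float32)))
print('board o',o, 'blank c',(bl.mean(0)-o)@rm)
E
```

```text
board corners [[ 0.74292016 -0.13519937]
 [ 0.52821622 -0.18147566]
 [ 0.44822525  0.20532034]
 [ 0.66060075  0.25334186]]
rect ((594.4085083007812, 35.93310546875), (219.633056640625, 397.9362487792969), 11.962240219116211)
railfront [[ 0.62460585  0.23827687]
 [ 0.63702458  0.17832061]
 [ 0.65815427  0.07817378]
 [ 0.67876135 -0.02224623]
 [ 0.7027581  -0.13449093]]
rail angle 0.20666074662414557
rail in board [[ 0.07059411  0.19238839]
 [ 0.07044599  0.13115968]
 [ 0.07057666  0.02880815]
 [ 0.07013979 -0.07370351]
 [ 0.07059411 -0.18848377]]
stop pts in board [[0.06826891 0.09246722]
 [0.02316681 0.09363755]
 [0.02254504 0.05947094]
 [0.00763915 0.04521178]
 [0.00066454 0.12610145]]
blank [[ 0.6413643   0.00746439]
 [ 0.63339215 -0.07029286]
 [ 0.586924   -0.06695252]
 [ 0.5947703   0.01147236]] [[ 0.03963489 -0.03695147]
 [ 0.01587714 -0.11141834]
 [-0.02891682 -0.09861415]
 [-0.00514525 -0.02346803]]
blank depth rect ((614.3155517578125, -28.285400390625), (80.01461029052734, 46.247737884521484), 84.52935028076172)
board o [0.5949906  0.03549679] blank c [ 0.00536249 -0.067613  ]
```

```bash
cat >> h.py <<'E'
from scipy.spatial.transform import Rotation as Ro
RM,O=board(11.84,[.595,.0355])
def state():
    o=ctrl.get_obs();w=o['eef_rot'];R=Ro.from_quat([w[1],w[2],w[3],w[0]]).as_matrix();p=np.array(o['eef_pos'])
    print('t',round(o['time_s'],2),'board xy mm',np.round(1e3*(p[:2]-O)@RM,1),'z',round(p[2]*1e3,1),'q',np.round(o['q'],2),'F',np.round(o['wrist_force'],1),'op',round(o['opening'],2))
    return p,R
def target(p,R,x,y,z,sgn=None): # board mm, z world mm
    t=np.r_[O+RM@np.array([x,y])/1e3,z/1e3]
    by=np.r_[RM[:,1],0]
    if sgn is None: sgn=np.sign(R[:,1]@by)
    X=np.array([0,0,-1.]);Y=by*sgn;G=np.c_[X,Y,np.cross(X,Y)]
    print((x,y,z),'shift',np.round(R.T@(t-p)*1e3,1),'rot',np.round(np.degrees(Ro.from_matrix(R.T@G).as_rotvec()),1))
E
python3 - <<'E'
from h import *
p,R=state();print(R.round(3))
for s in (1,-1):target(p,R,-62,-66,110,s)
E
```

```text
t 0.1 board xy mm [-462.4 -472.9] z 230.5 q [-1.35  0.18  1.61 -0.    1.35 -0.21] F [-0.1 -0.1  1.1] op 1.0
[[-0.     0.417 -0.909]
 [ 0.002 -0.909 -0.417]
 [-1.    -0.002 -0.   ]]
(-62, -66, 110) shift [ 121.1 -308.  -480.4] rot [-1.672e+02 -1.000e-01 -0.000e+00]
(-62, -66, 110) shift [ 121.1 -308.  -480.4] rot [12.8 -0.   0.1]
```

Request:
{"name": "step_arm", "arguments": {"motion": [[20, -50, -80, 2, 0, 0, 120], [40, -100, -160, 5, 0, 0, 120], [60, -150, -240, 8, 0, 0, 120], [80, -200, -320, 10, 0, 0, 120], [100, -260, -400, 12.8, 0, 0, 120], [121, -308, -480, 12.8, 0, 0.1, 120], [121, -308, -480, 12.8, 0, 0.1, 120], [121, -308, -480, 12.8, 0, 0.1, 120], [121, -308, -480, 12.8, 0, 0.1, 120], [121, -308, -480, 12.8, 0, 0.1, 120]]}}

```text
time_s: 1.35
eef_pos: [0.5478, -0.0396, 0.109]
eef_rot: [-0.074, -0.703, -0.074, 0.704]
wrist_force: [-0.3, -0.8, -0.0]
opening: 0.529
```

Run:
```python
from h import *
p,R=state()
target(p,R,-62,-66,25);target(p,R,12,-66,25);print(ctrl.camera_info('wrist'))
im,d=ctrl.camera('wrist');cv2.imwrite('pics/w1.png',im[:,:,::-1])
```

```text
t 1.35 board xy mm [-61.6 -63.8] z 109.0 q [-0.29  0.27  1.77 -0.    1.1   1.07] F [-0.3 -0.8 -0. ] op 0.53
(-62, -66, 25) shift [84.   2.2  0.3] rot [ 0.2  0.1 -0. ]
(12, -66, 25) shift [ 83.9   2.4 -73.7] rot [ 0.2  0.1 -0. ]
{'fx': 309.70691628693146, 'fy': 309.70691628693146, 'cx': 319.83462668859653, 'cy': 193.70747739146572, 'hand_eye': array([[-3.39931271e-04, -2.68643487e-01,  9.63239618e-01,
        -1.42384007e-01],
       [ 9.99999866e-01,  2.85902490e-04,  4.32641120e-04,
        -1.26277833e-04],
       [-3.91618825e-04,  9.63239635e-01,  2.68643354e-01,
        -6.74967747e-02],
       [ 0.00000000e+00,  0.00000000e+00,  0.00000000e+00,
         1.00000000e+00]])}
```

View pics/w1.png

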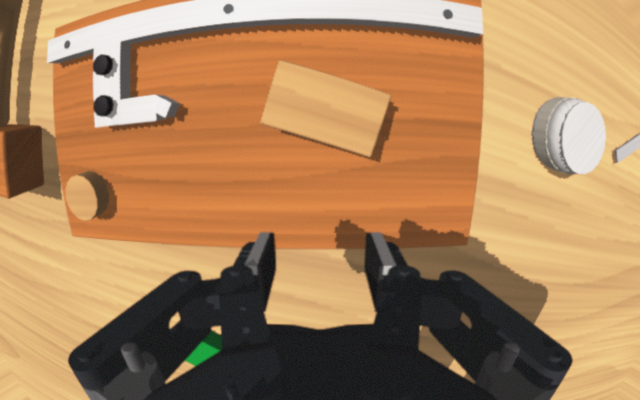

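The blank is between and ahead of the two fingertips (265,235) and (375,235), with its centre at about (327,110). Next I descend on the robot's side of it and push towards the rail.

Request:
{"name": "step_arm", "arguments": {"motion": [[45, 2, 0, 0.2, 0, 0, 120], [75, 2, 0, 0.2, 0, 0, 120], [84, 2, 0, 0.2, 0, 0, 120], [84, 2, 0, 0.2, 0, 0, 120]]}}

```text
time_s: 1.9
eef_pos: [0.5479, -0.0456, 0.0264]
eef_rot: [-0.072, -0.703, -0.071, 0.704]
wrist_force: [0.6, -0.4, 0.3]
opening: 0.531
```

Request:
{"name": "step_arm", "arguments": {"motion": [[0, 0, -8, 0, 0, 0, 120], [0, 0, -16, 0, 0, 0, 120], [0, 0, -23, 0, 0, 0, 120], [0, 0, -30, 0, 0, 0, 120], [0, 0, -37, 0, 0, 0, 120], [0, 0, -44, 0, 0, 0, 120], [0, 0, -50, 0, 0, 0, 120], [0, 0, -56, 0, 0, 0, 120], [0, 0, -61, 0, 0, 0, 120], [0, 0, -66, 0, 0, 0, 120]]}}

```text
time_s: 3.15
eef_pos: [0.613, -0.0314, 0.0262]
eef_rot: [0.072, 0.704, 0.071, -0.703]
wrist_force: [-0.8, -0.8, 0.2]
opening: 0.53
```

Run:
```python
from h import *
p,R=state()
target(p,R,12,-66,25)
im,d=ctrl.camera('wrist');cv2.imwrite('pics/w2.png',im[:,:,::-1])
```

```text
t 3.15 board xy mm [  3.9 -69.2] z 26.2 q [-0.24  0.51  1.63 -0.    1.    1.13] F [-0.8 -0.8  0.2] op 0.53
(12, -66, 25) shift [ 1.2 -3.2 -8.1] rot [-0.2 -0.  -0.1]
```

View pics/w2.png

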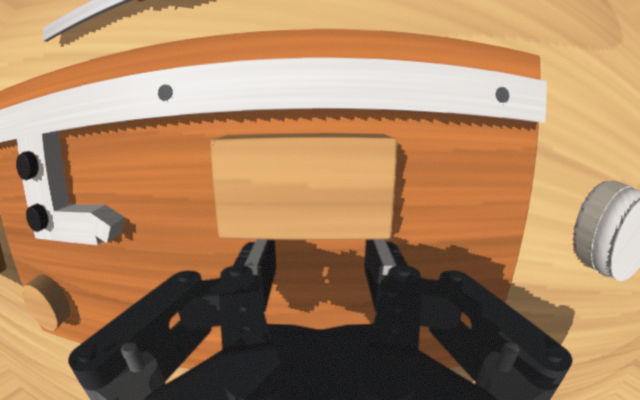

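The blank is square to the fingers (top face 212–395 × 138–238) with a small gap to the rail. I'll push on gently.

Request:
{"name": "step_arm", "arguments": {"motion": [[0, 0, -3, 0, 0, 0, 120], [0, 0, -5, 0, 0, 0, 120], [0, 0, -7, 0, 0, 0, 120], [0, 0, -8, 0, 0, 0, 120], [0, 0, -8, 0, 0, 0, 120]]}}

```text
time_s: 3.82
eef_pos: [0.6207, -0.0299, 0.0263]
eef_rot: [0.072, 0.704, 0.071, -0.703]
wrist_force: [0.1, -0.1, 0.4]
opening: 0.532
```

```bash
cat >> h.py <<'E'
def wblank():
    p,R=state();im,d=ctrl.camera('wrist');i=ctrl.camera_info('wrist')
    v,u=np.indices(d.shape);dx,dy=u-i['cx'],v-i['cy'];r=np.hypot(dx,dy)+1e-9;th=r/i['fx']
    t=np.tan(np.minimum(th,1.3))/r
    C=np.stack([dx*t*d,dy*t*d,d],-1)@i['hand_eye'][:3,:3].T+i['hand_eye'][:3,3]
    W=C@R.T+p;b=(W[...,:2]-O)@RM*1e3;z=W[...,2]*1e3
    return im,d,b,z
E
python3 - <<'E'
from h import *
im,d,b,z=wblank()
m=(z>38)&(z<47)&(d>0)&(b[...,0]>0)&(b[...,0]<80)&(b[...,1]>-140)&(b[...,1]<30)
print(m.sum(),cv2.minAreaRect(b[m].astype(np.float32)))
r=(z>31)&(z<37)&(b[...,0]>60)&(b[...,0]<100)&(b[...,1]>-140)&(b[...,1]<0)
print('rail x',np.percentile(b[...,0][r],[1,5,95]))
E
```

```text
t 3.83 board xy mm [ 11.7 -69.2] z 26.3 q [-0.24  0.53  1.61 -0.    1.01  1.13] F [ 0.1 -0.1  0.4] op 0.53
19023 ((34.41120910644531, -63.55491256713867), (68.27837371826172, 83.42195892333984), 0.24618200957775116)
rail x [68.24351739 72.97993619 93.08265291]
```

Request:
{"name": "step_arm", "arguments": {"motion": [[0, 0, -2, 0, 0, 0, 120], [0, 0, -3, 0, 0, 0, 120], [0, 0, -4, 0, 0, 0, 120], [0, 0, -4, 0, 0, 0, 120]]}}

```text
time_s: 4.38
eef_pos: [0.6246, -0.0291, 0.0263]
eef_rot: [0.072, 0.704, 0.071, -0.703]
wrist_force: [0.7, 0.4, 0.1]
opening: 0.531
```

Run:
```python
from h import *
im,d,b,z=wblank();cv2.imwrite('pics/w3.png',im[:,:,::-1])
m=(z>39)&(z<45)&(d>0)&(b[...,0]>30)&(b[...,0]<85)&(b[...,1]>-140)&(b[...,1]<30)
print(m.sum(),cv2.minAreaRect(b[m].astype(np.float32)),np.percentile(b[...,0][m],99))
```

```text
t 4.38 board xy mm [ 15.7 -69.3] z 26.3 q [-0.24  0.53  1.6  -0.    1.01  1.13] F [0.7 0.4 0.1] op 0.53
17186 ((51.16188430786133, -61.777400970458984), (80.18943786621094, 42.36042022705078), 89.967041015625) 71.83266078194195
```

View pics/w3.png

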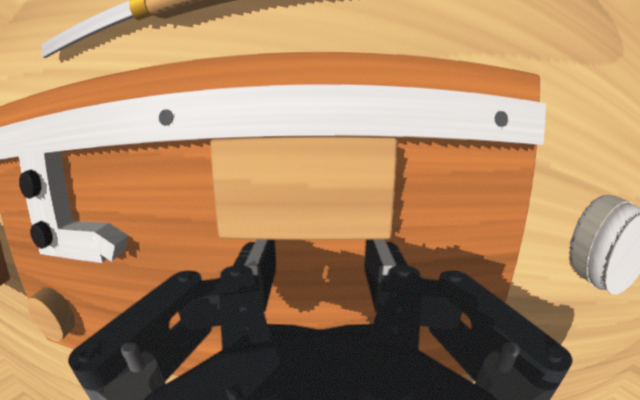

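The blank (212–395 × 140–238) is now at, or almost at, the rail. I'll press a bit until a force shows.

Request:
{"name": "step_arm", "arguments": {"motion": [[0, 0, -1, 0, 0, 0, 120], [0, 0, -2, 0, 0, 0, 120], [0, 0, -2, 0, 0, 0, 120]]}}

```text
time_s: 4.8
eef_pos: [0.6247, -0.0291, 0.0262]
eef_rot: [-0.072, -0.702, -0.071, 0.705]
wrist_force: [-7.9, -2.6, 7.3]
opening: 0.528
```

Contact is at about 8 N and the blank is flush and held. Back off, lift, close and go behind the trailing end.

Request:
{"name": "step_arm", "arguments": {"motion": [[0, 0, 6, 0, 0, 0, 120], [0, 0, 20, 0, 0, 0, 120], [-30, 0, 25, 0, 0, 0, 120], [-60, 0, 25, 0, 0, 0, 120], [-60, 0, 25, 0, 0, 0, 255], [-60, 40, 0, 0, 0, 0, 255], [-60, 65, -25, 0, 0, 0, 255], [-60, 65, -33, 0, 0, 0, 255], [-60, 65, -33, 0, 0, 0, 255], [-60, 65, -33, 0, 0, 0, 255]]}}

```text
time_s: 6.05
eef_pos: [0.6705, -0.0845, 0.0856]
eef_rot: [-0.072, -0.703, -0.072, 0.704]
wrist_force: [-0.1, 1.0, -0.1]
opening: -0.002
```

Run:
```python
from h import *
im,d,b,z=wblank();cv2.imwrite('pics/w4.png',im[:,:,::-1])
p,R=state();target(p,R,47,-135,26)
im,d=ctrl.camera('top');cv2.imwrite('pics/top4.png',cv2.resize(im[135:275,215:415,::-1],None,fx=4,fy=4))
C=cloud(ctrl.camera_info('top'),d);b=(C[...,:2]-O)@RM*1e3;z=C[...,2]*1e3
m=(z>38)&(z<46)&(b[...,0]>10)&(b[...,0]<85)&(b[...,1]>-140)&(b[...,1]<30)
print(m.sum(),cv2.minAreaRect(b[m].astype(np.float32)))
```

```text
t 6.05 board xy mm [  49.3 -132.9] z 85.6 q [-0.3   0.55  1.43 -0.    1.16  1.07] F [-0.1  1.  -0.1] op -0.0
t 6.1 board xy mm [  49.5 -133.1] z 85.9 q [-0.3   0.55  1.43 -0.    1.16  1.07] F [-0.6 -0.   0.3] op -0.0
(47, -135, 26) shift [59.9  1.8  2.4] rot [-0.2  0.1 -0.1]
246 ((55.67518615722656, -45.6832389831543), (57.33815002441406, 110.23332977294922), 1.142461895942688)
```

View pics/w4.png

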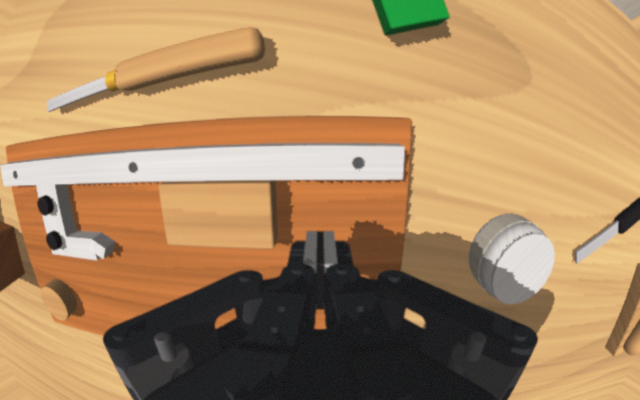

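The blank lies flush on the rail (end edge at px 275), and the closed fingertips at (320,250) are clear behind it. I'll descend and push along the rail.

Request:
{"name": "step_arm", "arguments": {"motion": [[40, 0, 2, 0, 0, 0, 255], [60, 0, 2, 0, 0, 0, 255], [60, 0, 2, 0, 0, 0, 255]]}}

```text
time_s: 6.52
eef_pos: [0.668, -0.0853, 0.0242]
eef_rot: [-0.072, -0.702, -0.072, 0.705]
wrist_force: [-0.3, 0.6, -0.3]
opening: -0.004
```

Request:
{"name": "step_arm", "arguments": {"motion": [[0, -10, 0, 0, 0, 0, 255], [0, -18, 0, 0, 0, 0, 255], [0, -26, 0, 0, 0, 0, 255], [0, -34, 0, 0, 0, 0, 255], [0, -42, 0, 0, 0, 0, 255], [0, -50, 0, 0, 0, 0, 255], [0, -58, 0, 0, 0, 0, 255], [0, -66, 0, 0, 0, 0, 255], [0, -73, 0, 0, 0, 0, 255], [0, -80, 0, 0, 0, 0, 255]]}}

```text
time_s: 7.78
eef_pos: [0.6537, -0.0073, 0.0263]
eef_rot: [0.072, 0.704, 0.071, -0.703]
wrist_force: [-1.1, -0.6, 0.9]
opening: -0.003
```

Run:
```python
from h import *
im,d,b,z=wblank();cv2.imwrite('pics/w5.png',im[:,:,::-1])
```

```text
t 7.78 board xy mm [ 48.6 -53.9] z 26.3 q [-0.19  0.58  1.52 -0.    1.04  1.18] F [-1.1 -0.6  0.9] op -0.0
```

View pics/w5.png

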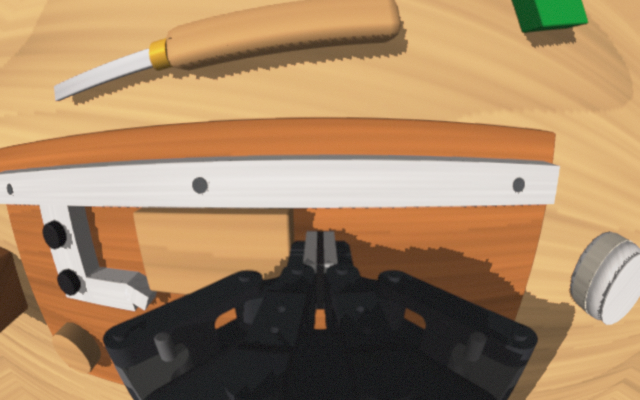

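The blank is still along the rail and its leading end (px 135) is entering the mouth. Continue.

Request:
{"name": "step_arm", "arguments": {"motion": [[0, -6, 0, 0, 0, 0, 255], [0, -12, 0, 0, 0, 0, 255], [0, -18, 0, 0, 0, 0, 255], [0, -24, 0, 0, 0, 0, 255], [0, -30, 0, 0, 0, 0, 255], [0, -36, 0, 0, 0, 0, 255], [0, -41, 0, 0, 0, 0, 255], [0, -45, 0, 0, 0, 0, 255], [0, -46, 0, 0, 0, 0, 255]]}}

```text
time_s: 8.95
eef_pos: [0.6444, 0.0376, 0.0262]
eef_rot: [0.072, 0.704, 0.071, -0.703]
wrist_force: [1.0, 0.3, 0.4]
opening: 0.001
```

Run:
```python
from h import *
im,d,b,z=wblank();cv2.imwrite('pics/w6.png',im[:,:,::-1])
```

```text
t 8.95 board xy mm [48.8 -8.1] z 26.2 q [-0.12  0.57  1.54 -0.    1.03  1.24] F [1.  0.3 0.4] op 0.0
```

View pics/w6.png

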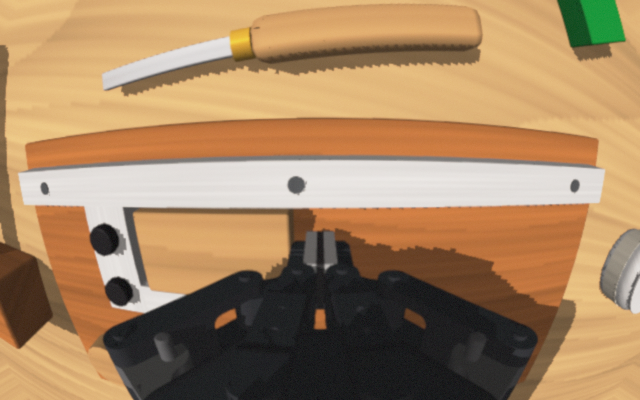

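The blank is in the pocket with only a few mm to the stop (gap at px 127–134). I'll creep until it touches.

Request:
{"name": "step_arm", "arguments": {"motion": [[0, -2, 0, 0, 0, 0, 255], [0, -3, 0, 0, 0, 0, 255], [0, -4, 0, 0, 0, 0, 255], [0, -4, 0, 0, 0, 0, 255]]}}

```text
time_s: 9.5
eef_pos: [0.6437, 0.0413, 0.0262]
eef_rot: [0.072, 0.704, 0.071, -0.703]
wrist_force: [-0.6, -0.1, 0.3]
opening: 0.002
```

Request:
{"name": "step_arm", "arguments": {"motion": [[0, -1, 0, 0, 0, 0, 255], [0, -2, 0, 0, 0, 0, 255], [0, -2, 0, 0, 0, 0, 255]]}}

```text
time_s: 9.88
eef_pos: [0.6433, 0.0433, 0.0262]
eef_rot: [0.072, 0.704, 0.071, -0.703]
wrist_force: [-0.6, 0.4, 0.2]
opening: -0.0
```

Request:
{"name": "step_arm", "arguments": {"motion": [[0, -1, 0, 0, 0, 0, 255], [0, -2, 0, 0, 0, 0, 255], [0, -2, 0, 0, 0, 0, 255]]}}

```text
time_s: 10.25
eef_pos: [0.6429, 0.0453, 0.0262]
eef_rot: [0.072, 0.704, 0.071, -0.703]
wrist_force: [-0.0, 0.1, -0.1]
opening: 0.004
```

Request:
{"name": "step_arm", "arguments": {"motion": [[0, -1, 0, 0, 0, 0, 255], [0, -2, 0, 0, 0, 0, 255], [0, -2, 0, 0, 0, 0, 255]]}}

```text
time_s: 10.62
eef_pos: [0.6424, 0.0472, 0.0262]
eef_rot: [0.072, 0.704, 0.071, -0.703]
wrist_force: [0.1, -0.0, 0.2]
opening: -0.001
```

Run:
```python
from h import *
im,d,b,z=wblank();cv2.imwrite('pics/w7.png',cv2.resize(im[150:330,60:380,::-1],None,fx=2.5,fy=2.5))
```

```text
t 10.62 board xy mm [48.8  1.7] z 26.2 q [-0.11  0.57  1.54 -0.    1.03  1.26] F [ 0.1 -0.   0.2] op -0.0
```

View pics/w7.png

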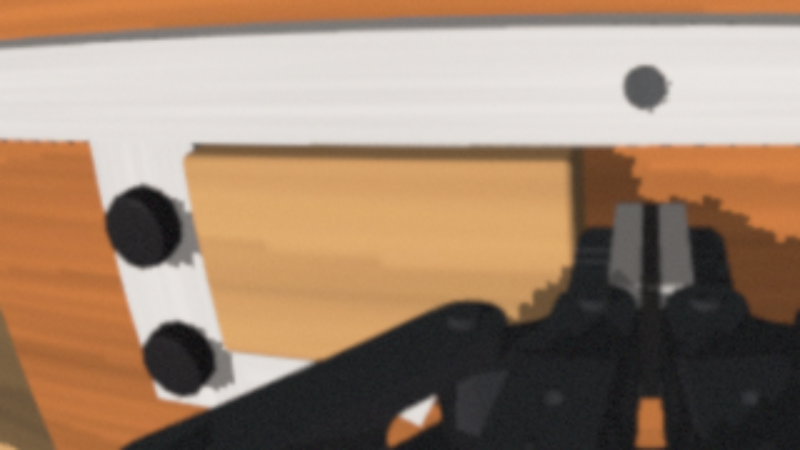

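The blank's end appears to meet the stop (crop px 190–220), but there's no force yet. A little more.

Request:
{"name": "step_arm", "arguments": {"motion": [[0, -1, 0, 0, 0, 0, 255], [0, -2, 0, 0, 0, 0, 255], [0, -2, 0, 0, 0, 0, 255]]}}

```text
time_s: 11.05
eef_pos: [0.6422, 0.0489, 0.0263]
eef_rot: [0.072, 0.704, 0.071, -0.703]
wrist_force: [0.8, -1.3, -0.1]
opening: 0.001
```

Request:
{"name": "step_arm", "arguments": {"motion": [[0, -1, 0, 0, 0, 0, 255], [0, -1.5, 0, 0, 0, 0, 255], [0, -1.5, 0, 0, 0, 0, 255]]}}

```text
time_s: 11.42
eef_pos: [0.6424, 0.0492, 0.0266]
eef_rot: [0.073, 0.704, 0.07, -0.703]
wrist_force: [1.6, -6.6, 0.6]
opening: 0.0
```

It's firmly home at about 7 N. Retreat and check.

Request:
{"name": "step_arm", "arguments": {"motion": [[0, 6, 0, 0, 0, 0, 255], [0, 25, 0, 0, 0, 0, 255], [-40, 35, 0, 0, 0, 0, 255], [-90, 60, 30, 0, 0, 0, 255], [-130, 90, 80, 0, 0, 0, 255], [-130, 120, 130, 0, 0, 0, 255], [-130, 150, 180, 0, 0, 0, 255], [-130, 160, 200, 0, 0, 0, 255], [-130, 160, 200, 0, 0, 0, 255], [-130, 160, 200, 0, 0, 0, 255]]}}

```text
time_s: 12.68
eef_pos: [0.4786, -0.1465, 0.1566]
eef_rot: [0.072, 0.704, 0.071, -0.703]
wrist_force: [-0.2, 0.8, -1.2]
opening: -0.001
```

Run:
```python
from h import *
state();im,d=ctrl.camera('top');cv2.imwrite('pics/top8.png',cv2.resize(im[135:275,215:415,::-1],None,fx=4,fy=4,interpolation=cv2.INTER_CUBIC))
C=cloud(ctrl.camera_info('top'),d);b=(C[...,:2]-O)@RM*1e3;z=C[...,2]*1e3
m=(z>39)&(z<46)&(b[...,0]>15)&(b[...,0]<75)&(b[...,1]>-20)&(b[...,1]<94)
print(m.sum(),cv2.minAreaRect(b[m].astype(np.float32)),'home 47,53')
```

```text
t 12.68 board xy mm [-151.3 -154.2] z 156.6 q [-0.53  0.1   1.86 -0.    1.18  0.83] F [-0.2  0.8 -1.2] op -0.0
665 ((47.56087112426758, 55.93312072753906), (46.10123062133789, 76.0117416381836), 0.03937537595629692) home 47,53
```

View pics/top8.png

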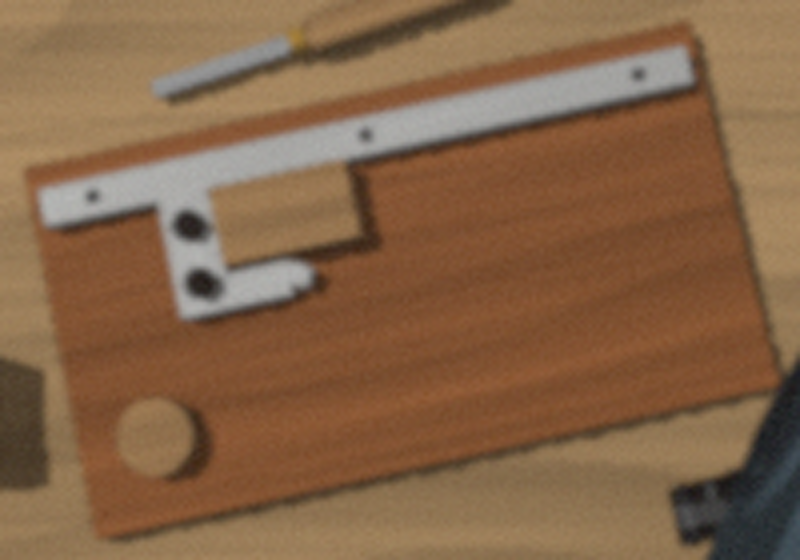

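The blank sits home in the pocket, parallel to the rail, the puck and gouge have not moved, and the hand is clear.

```bash
python3 -c "
from bench import ctrl
print(ctrl.hand_in())"
```

```text
the job is handed in; nothing more can be done
None
```

I pushed the blank flat against the rail with two half-open fingertips, well before the pocket. I then pushed it along the rail with shut fingers until it met the stop, retreated, and handed the job in at about 12.7 s. No verdict was reported.

- **Contact forces:** the push showed about 8 N at the rail and 7 N at the stop when the blank touched each.
- **Final position:** the last top view shows the blank parallel to the rail. Its depth centre is (47.6, 55.9) mm in the board frame, against an expected (47, 53).
- **Disagreement:** that 3 mm difference in y was not resolved. The depth mask measured the blank only 76 mm long instead of 80, cut off at my window edge by the stop, and my stop position is only good to about 1–2 mm. The force rise at the stop and the picture both say the end is home.
- **Bystanders:** the puck and gouge look unmoved in the last picture. The mallet and tin lay largely outside it and I did not re-measure them, but the hand never went near them.

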